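Present the red-lidded jar on the cabinet carousel

ROBOT

A 6-joint arm with a two-finger parallel gripper is mounted at the origin on the work surface. World frame = base frame: x ahead of the robot, y to its left, z up, the work surface at z = 0. Lengths are in m, angles in rad, forces in N, time in s.
With the tool pointing down it reaches from about 0.35 to 0.775 m from the base axis. Payload 7.3 kg.
Tool frame: the origin (TCP) lies on the centre line of the jaws, within the pads' length; the fingertips stand 25 mm ahead of it and the grasp point (between the pads) lies 6 mm ahead of it; z points along the fingers, y is the direction in which the jaws open and shut (so a half turn about z gives the same grasp; the last joint's range is limited). The gripper opens to 92 mm and grips with 3 to 60 N. Pads are 19 mm wide; open, the fingers measure 130 mm over their backs; the gripper's body (75 mm by 190 mm) begins 47 mm behind the grasp point.
Start: joints at [-1.299, 0.342, 1.524, -0, 1.275, -0.146], TCP at [0.213, -0.48, 0.252] pointing down, gripper open.
Joint ranges: [-2.53, 2.53], [-0.77, 2.02], [0.04, 2.7], [-1, 4.14], [0.28, 2.66], [-3.11, 3.11]. Speed limits (rad/s): [2.57, 2.57, 3.14, 3.14, 3.14, 3.14].

INTERFACE

Orientations are given as [roll, pitch, yaw] about the fixed x, y, z axes, in that order (R = Rz(yaw) Ry(pitch) Rx(roll)).
In Python, from cell import telemetry, read_camera, workorder gives the robot as it stands.
- The arm moves only by the shell command python3 -m creep 'ROWS' [FORCE]. ROWS is JSON, one flat list of numbers, 5 for each row, row after row: the opening, from 0 (shut) to 1 (fully open), then the shift along the world's x, y, z in m, then the turn about the world's z in rad. A call has 1 to 12 rows; each row shifts and turns the pose as measured when the row begins; what a row does not reach is not made up. A row lasts 1/8 s, in which the tool goes at most 62.5 mm and 10.7 degrees, less where a joint would pass 70% of its speed; a pose out of reach is approached as far as the arm can. A call is refused whole if a number of a shift passes 0.0625 or a number of a turn 0.188, either way. A call with a gripper value outside its range is refused whole. The fingers move at their own pace and stop on an object; FORCE is the grip in N (left out, the last holds). Time passes only in rows, so rows that do not move let the fingers close. It gives the time, the measured TCP pose, the force and the opening at its end, in the units of the state.
- telemetry.observe(): the state, without advancing time (a new reading comes with each control period).
- read_camera(name): name is "scene" or "top"; returns a dict with "image" (420x560x3 uint8, red, green, blue), "fovy" (degrees; the focal length in pixels is half the picture's height over the tangent of half this angle, whatever the lens; pixels are square), "cx", "cy" (the principal point, pixels), "R" (3x3) and "t" (3): a world point X has camera coordinates R X + t. Camera axes: x right, y down, z forward; pixel columns grow to the right and rows downward; lengths in m; the calibration is good to about 2 mm. A picture is of the moment at which its call begins. There is no depth.
- workorder.hand_in(): hands the job in, once; it reports no verdict.
The state is a dict: "time": time; "qpos": joint angles; "qvel": joint speeds; "joint_efforts": joint torques, N m; "tool_pos": TCP position; "tool_rot": TCP orientation; "contact_force": force on the tool from outside, world axes, zero at the start; "torque": the same for the moment, N m; "opening": finger opening in m.
Only numpy, scipy, OpenCV 4.12 (cv2) and the standard library are available. Lean on these libraries where they do the work, as an engineer would, in place of code of your own. Each camera call takes 0.05 s, during which the arm holds its last target.

TASK

Pull the gold tray out from under the glass shelf by its arched handle until it reaches its stop, then turn the carousel standing on it until the red jar faces straight to the front, on the side of the tray's handle. Finish holding: keep the gripper closed on the carousel's black centre knob, holding the turntable still with the tray still fully out. Leave the date bowl, the grinder and the trivet where they are.

Things in the scene. Friction and masses are not known exactly. Their poses are not given: they have to be found in the camera images.
- tray (a joint): How far the gold-tone aluminium tray (290 x 270 mm, 22 mm high rim, underside 12 mm above the counter) is pulled out, in m: 0 fully in, 0.16 at its stop, fully out. It slides level on runners along its own x axis, towards the robot, with about 3 N of friction; it stays where it is left and does not turn.
- tray_handle (a point): Middle of the top bar of the tray's arched gold handle: round bar 12 mm thick, 110 mm long along the tray's y axis, 95 mm above the counter, 160 mm in front of (-x of) the carousel's axis. Moves with the tray. Axes as the tray: x points into the cabinet (the tray pulls out along -x), z up. The jars behind it (tops 96 mm above the counter) stay at least 59 mm from the bar's middle line.
- knob_axis (a point): On the carousel's upright axis at half height of its knob (142 mm above the counter). Moves with the tray, does not turn with the carousel; axes as the tray (x away from handle, z up). A glass shelf (176 to 184 mm above the counter, on two side walls) covers the knob while the tray is in; with the tray fully out its front edge is 130 mm behind (+x of) this axis and the knob free from above.
- carousel_knob: The carousel's upright round black knob, 36 mm in diameter and 40 mm high (122 to 162 mm above the counter), fixed on the turntable's centre; turning it turns the carousel. Origin at the centre of its underside, z up; it turns with the carousel.
- carousel (a joint): Angle of the carousel on the tray in rad, positive counter-clockwise seen from above. The red jar faces straight front (towards the tray's handle) at 0 and equally at 2 pi; it starts anywhere from 0.8 to 5.48 and turns either way, past these values too, without a stop. About 0.04 N m of friction, so it stays where it is left.
- red_jar (a point): Centre of the top of the red jar (red body and red lid, 49 mm in diameter, 62 mm high), which is fixed on the turntable 76 mm from the axis. The four other jars, equally spaced round the 216 mm turntable, are white with steel lids. All jar tops are 96 mm above the counter.
- date_bowl: Closed crystal-style date bowl, 125 mm in diameter, 104 mm high, loose on the counter; origin at the centre of its underside. Leave alone.
- grinder: Small steel cardamom grinder, 49 mm in diameter, 120 mm high, with a crank on top reaching 53 mm out; loose on the counter; origin at the centre of its underside. Leave alone.
- trivet: Round dark green hard silicone trivet, 160 mm in diameter, 8 mm thick, loose on the counter; origin at the centre of its underside. Leave alone.

How it is judged:
On the way, in this order (a step that is already met when the one before it is completed fails the run):
1. the tray is pulled out to its stop (value of joint tray above 0.153 m), for 0.2 s.
2. the red jar faces the front (x of red_jar in the frame of knob_axis below -0.05 m and y of red_jar in the frame of knob_axis between -0.01 and 0.01 m), for 0.2 s.
At the end, for the whole second after the job is handed in: The tray is out to within 10 mm of its stop, the red jar's centre is on the handle's side and within 10 mm (about 7.5 degrees) of the tray's centre line, the carousel turns slower than 0.05 rad/s, and the fingers still hold its centre knob with more than 2 N (all of step 2 and value of joint tray above 0.15 m and velocity of joint carousel between -0.05 and 0.05 rad/s and contact force between the fingers and carousel_knob above 2 N); the arm keeps its last pose, push and grip.
It fails at once if the date bowl is moved by more than 20 mm (distance of date_bowl from where it was at the start of the episode above 0.02 m).
It fails at once if the grinder is moved by more than 20 mm (distance of grinder from where it was at the start of the episode above 0.02 m).
It fails at once if the trivet is moved by more than 20 mm (distance of trivet from where it was at the start of the episode above 0.02 m).
It also fails if it takes over 72 s, if anything falls off the work surface, if the arm or the gripper's body presses on something with over 40 N, if the wrist force passes 120 N, or if a joint passes its speed limit or range.

## Working session

There is one attempt and no reset: what is moved stays moved. The work goes in short steps, Python scripts to look and compute and a shell command to move; the robot and the scene stay as the last step left them, time stands still between calls to the robot, and variables do not carry over. Pictures are saved under pics/ and viewed, and the job is handed in when it is done.

```bash
ls; mkdir -p pics; python3 - <<'E'
from cell import telemetry, read_camera
import cv2
print(telemetry.observe())
for n in("scene","top"):
    c=read_camera(n); cv2.imwrite(f"pics/{n}0.png",c["image"][:,:,::-1]); print(n,c["fovy"],c["cx"],c["cy"],c["R"],c["t"],[k for k in c])
E
```

```text
pics
{'time': 0.0, 'qpos': array([-1.29898141e+00,  3.42715765e-01,  1.52502516e+00, -2.37637454e-05,
        1.27540978e+00, -1.45995524e-01]), 'qvel': array([0.00192366, 0.00037253, 0.00032288, 0.00087919, 0.00097987,
       0.00179409]), 'joint_efforts': array([-8.25728580e-05, -4.31234765e+01, -2.44218689e+01,  7.18226214e-02,
        5.60300646e-02, -9.04398416e-05]), 'tool_pos': array([ 0.21293805, -0.47946463,  0.25104571]), 'tool_rot': array([-3.14004787e+00, -2.04179002e-04,  4.17817219e-01]), 'contact_force': array([ 0.23663084,  0.53219885, -1.0394151 ]), 'torque': array([-0.05432947, -0.00457241,  0.02788748]), 'opening': 0.09197370853018594}
scene 47.6761989747049 280.04390659027354 206.7255757167778 [[ 0.99713356 -0.07538499  0.0064632 ]
 [-0.05363217 -0.76448195 -0.64241026]
 [ 0.05336909  0.6402222  -0.76633366]] [-0.59339013  0.11764856  1.50028842] ['image', 'fovy', 'cx', 'cy', 'R', 't']
top 46.89469912180128 286.3132372779092 205.8788652007003 [[-0.00323591 -0.99998125 -0.00519953]
 [-0.98848341  0.00398528 -0.15127679]
 [ 0.15129468  0.00465013 -0.98847777]] [-0.00285517  0.6041497   1.27177426] ['image', 'fovy', 'cx', 'cy', 'R', 't']
```

View pics/scene0.png

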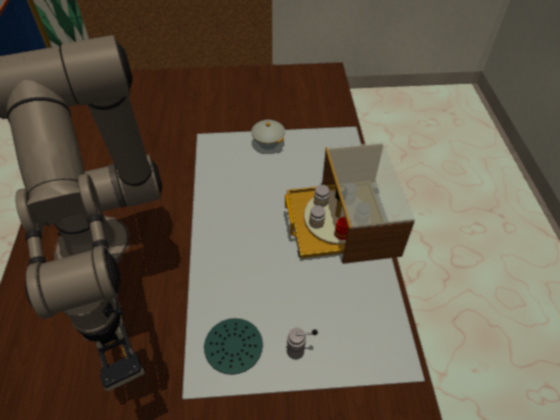

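View pics/top0.png

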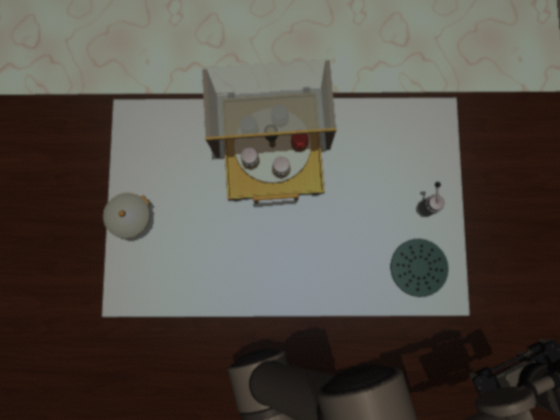

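The top view shows the tray front at about (228–323, 195), the handle at about (275, 200), the red jar at about (300, 142), the bowl at left (127, 215), and the trivet and grinder at right. I'll enlarge it.

```bash
cat > h.py <<'E'
import numpy as np, cv2
from cell import telemetry, read_camera
def ray(c,u,v):
    f=210/np.tan(np.radians(c["fovy"])/2)
    R=np.array(c["R"]);t=np.array(c["t"])
    d=R.T@np.array([(u-c["cx"])/f,(v-c["cy"])/f,1]);o=-R.T@t
    return o,d
def onz(c,u,v,z):
    o,d=ray(c,u,v); return o+d*(z-o[2])/d[2]
def proj(c,X):
    f=210/np.tan(np.radians(c["fovy"])/2)
    p=np.array(c["R"])@np.array(X)+np.array(c["t"]); return p[:2]/p[2]*f+[c["cx"],c["cy"]]
def crop(c,x0,y0,w,h,s,name,g=1.8):
    im=c["image"][y0:y0+h,x0:x0+w,::-1]
    im=np.clip(im.astype(float)*g,0,255).astype(np.uint8)
    im=cv2.resize(im,None,fx=s,fy=s,interpolation=cv2.INTER_CUBIC)
    cv2.imwrite("pics/"+name,im)
E
python3 - <<'E'
from h import *
c=read_camera("top"); crop(c,200,60,140,150,4,"t1.png")
c=read_camera("scene"); crop(c,270,140,150,130,5,"s1.png")
E
```

```text
(no output)
```

View pics/t1.png

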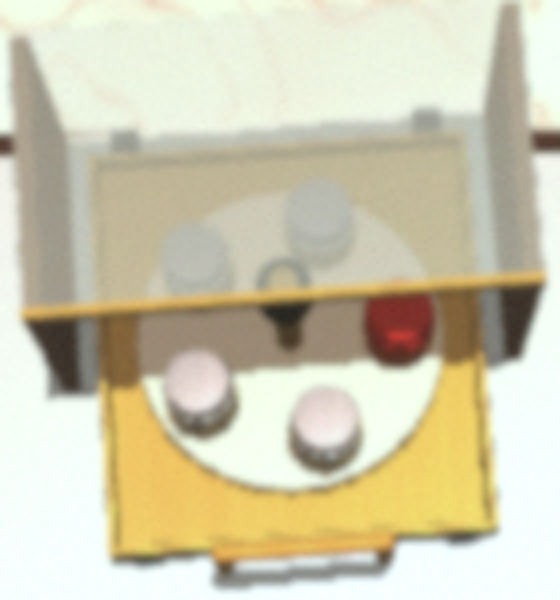

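View pics/s1.png

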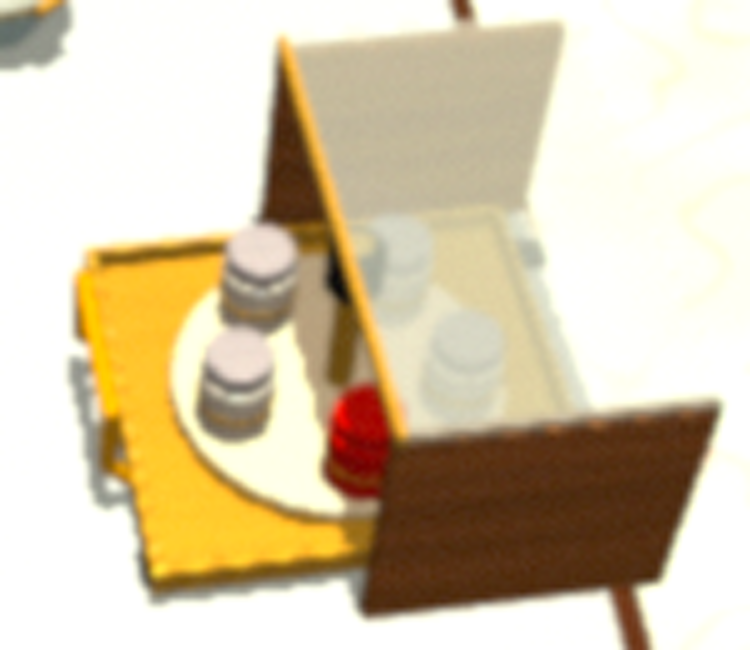

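```bash
python3 - <<'E'
from h import *
c=read_camera("top")
P=lambda x,y,z:onz(c,200+x/4,60+y/4,z)
def sh(n,a,b):
    d=a-b; print(n,a.round(4),b.round(4),"len",np.linalg.norm(d).round(4),"yaw of normal",np.degrees(np.arctan2(d[1],d[0]))-90, "mid",((a+b)/2).round(4))
sh("bar",P(215,553,.095),P(393,540,.095))
sh("front rim",P(113,555,.034),P(497,527,.034))
sh("shelf",P(25,316,.184),P(545,280,.184))
a=P(400,312,.096);print("red",a)
for p in((197,373),(325,412),(320,205),(195,248)):print(P(*p,.096))
c2=read_camera("scene")
Q=lambda x,y,z:onz(c2,270+x/5,140+y/5,z)
for p in((262,245),(240,350),(405,240),(467,338)):print("s",Q(*p,.096))
E
```

```text
bar [0.6172 0.0802 0.095 ] [ 0.6254 -0.0367  0.095 ] len 0.1172 yaw of normal 4.001827165358819 mid [0.6213 0.0217 0.095 ]
front rim [0.6265 0.1549 0.034 ] [ 0.645  -0.1097  0.034 ] len 0.2653 yaw of normal 3.9960165600511885 mid [0.6357 0.0226 0.034 ]
shelf [0.7521 0.1929 0.184 ] [ 0.7738 -0.1307  0.184 ] len 0.3244 yaw of normal 3.8225462702468604 mid [0.7629 0.0311 0.184 ]
red [ 0.77994525 -0.04247676  0.096     ]
[0.73861998 0.09293237 0.096     ]
[0.71161486 0.00777631 0.096     ]
[0.85481075 0.01091203 0.096     ]
[0.82509034 0.09499946 0.096     ]
s [0.73825241 0.09595181 0.096     ]
s [0.71304947 0.00994055 0.096     ]
s [0.83081639 0.09384733 0.096     ]
s [0.85526403 0.00966307 0.096     ]
```

The jar positions, bar and tray rim agree:
- Axis at about (0.78, 0.033), tray yaw about 4°.
- Bar at about (0.621, 0.022).
- Carousel at about +86°, so it needs to turn about −86°.

Now the approach: jaws along the tray's x (yaw 1.641) with a 41 mm opening.

```bash
python3 -m creep '[0.45,0.036,0.044,0,0.11, 0.45,0.036,0.044,0,0.11, 0.45,0.036,0.044,0,0.11, 0.45,0.036,0.044,0,0.11, 0.45,0.036,0.044,0,0.11, 0.45,0.036,0.044,0,0.11, 0.45,0.036,0.044,0,0.11, 0.45,0.036,0.044,0,0.11, 0.45,0.036,0.044,0,0.11, 0.45,0.036,0.044,0,0.11]' 20
```

```text
time: 1.55
tool_pos: [0.5802, -0.0281, 0.2516]
tool_rot: [3.138, 0.001, 1.545]
contact_force: [0.6, -1.5, -0.2]
opening: 0.0413
```

```bash
python3 -m creep '[0.45,0.02,0.025,0,0.05, 0.45,0.021,0.025,-0.03,0.046, 0.45,0,0,-0.02,0, 0.45,0,0,0,0]'; python3 - <<'E'
from h import *
print(telemetry.observe()["tool_pos"])
c=read_camera("top"); crop(c,200,60,140,180,3,"t2.png")
c=read_camera("scene"); crop(c,240,140,150,130,5,"s2.png")
E
```

```text
time: 2.05
tool_pos: [0.6241, 0.0284, 0.1993]
tool_rot: [3.138, 0.001, 1.652]
contact_force: [-0.9, -0.8, 0.6]
opening: 0.0413
[0.6241212  0.02843409 0.19927661]
```

View pics/s2.png

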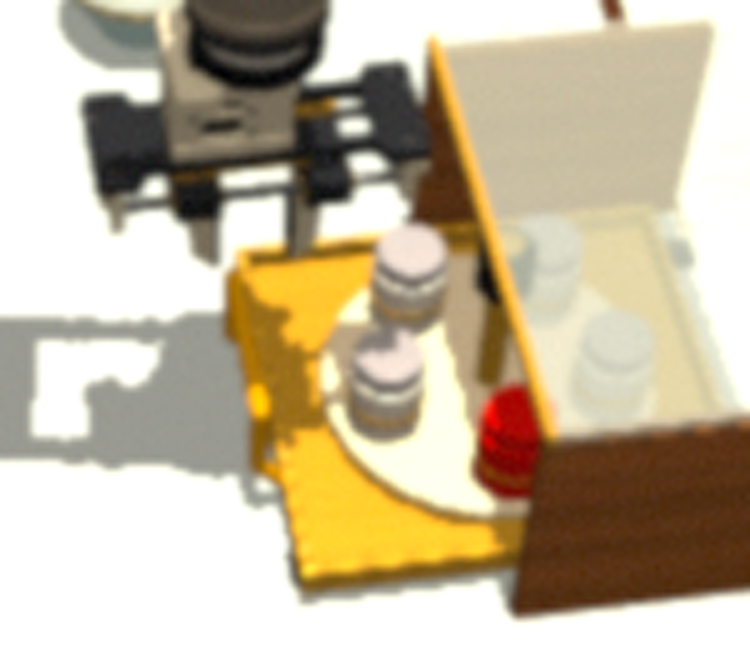

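View pics/t2.png

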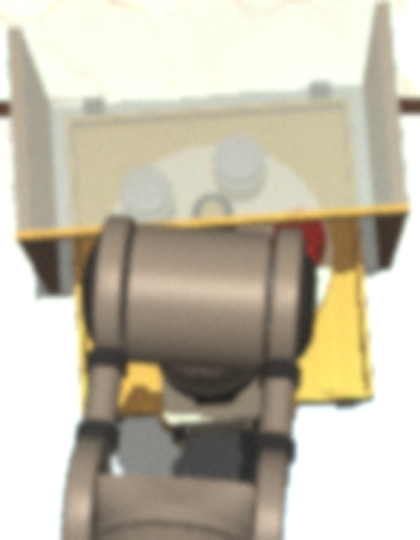

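The jaws hang over the handle, and the pads straddle its line just in front of the tray rim. Descending.

```bash
python3 -m creep '[0.45,-0.003,-0.006,-0.03,-0.01, 0.45,0,0,-0.03,0, 0.45,0,0,-0.025,0, 0.45,0,0,-0.013,0, 0.45,0,0,0,0]'
```

```text
time: 2.78
tool_pos: [0.625, 0.019, 0.1088]
tool_rot: [3.121, 0.003, 1.637]
contact_force: [-1.4, 0.7, 0.2]
opening: 0.0414
```

```bash
python3 -m creep '[0.45,-0.003,0.002,-0.009,0, 0.1,0,0,0,0, 0,0,0,0,0, 0,0,0,0,0, 0,0,0,0,0]' 35;  python3 - <<'E'
from h import *
print(telemetry.observe())
c=read_camera("scene"); crop(c,240,140,150,130,5,"s3.png")
E
```

```text
time: 3.4
tool_pos: [0.6233, 0.0209, 0.1026]
tool_rot: [3.116, 0.004, 1.637]
contact_force: [-0.1, -1.4, -1.0]
opening: 0.0108
{'time': 3.4, 'qpos': array([-8.91383743e-02,  6.49548823e-01,  1.44588982e+00, -2.57483902e-04,
        1.02049548e+00, -1.55513211e-01]), 'qvel': array([ 0.00050899,  0.00138252,  0.0001872 , -0.0018796 , -0.00063151,
       -0.00055179]), 'joint_efforts': array([ 1.80138121e-01, -5.58849192e+01, -2.22502398e+01,  1.65609852e-01,
       -3.44501501e-01,  3.69178830e-03]), 'tool_pos': array([0.62327385, 0.02093472, 0.10264242]), 'tool_rot': array([3.11627815, 0.00419391, 1.63724991]), 'contact_force': array([-0.07998925, -1.41401402, -0.97485724]), 'torque': array([-0.06913025,  0.08378078,  0.00321434]), 'opening': 0.01081220715279009}
```

View pics/s3.png

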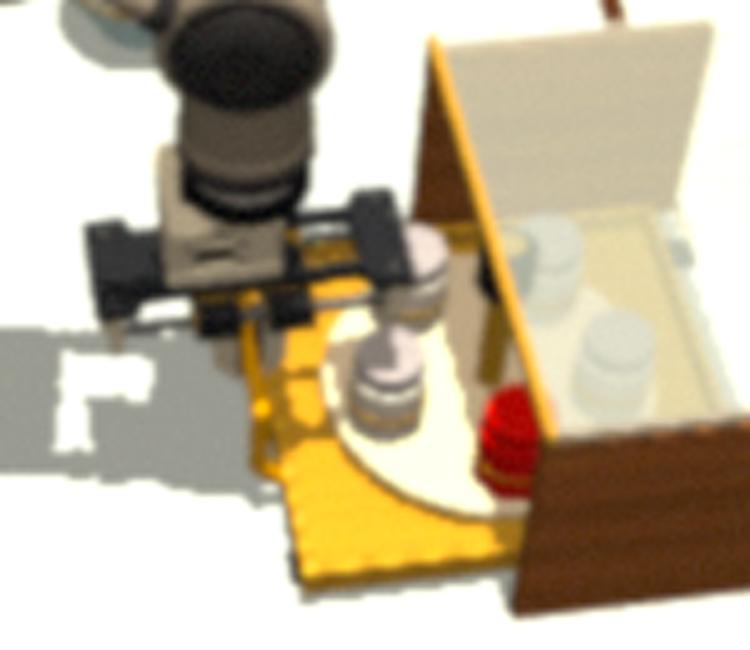

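It is gripping: opening 10.8 mm, and the fingers are round the bar. Pulling along (−1, −0.07).

```bash
python3 -m creep '[0,-0.012,-0.0008,0,0, 0,-0.02,-0.0014,0,0, 0,-0.02,-0.0014,0,0, 0,-0.02,-0.0014,0,0, 0,-0.02,-0.0014,0,0, 0,-0.02,-0.0014,0,0, 0,-0.015,-0.001,0,0]'
```

```text
time: 4.32
tool_pos: [0.5008, 0.0125, 0.1026]
tool_rot: [3.098, 0.005, 1.637]
contact_force: [3.6, -0.8, -5.0]
opening: 0.0111
```

```bash
python3 -m creep '[0,-0.015,-0.001,0,0, 0,-0.012,-0.0008,0,0, 0,-0.01,-0.0007,0,0, 0,-0.006,-0.0004,0,0,0,0,0,0,0]'
```

```text
time: 4.95
tool_pos: [0.4745, 0.0102, 0.1033]
tool_rot: [3.056, 0.006, 1.632]
contact_force: [-4.3, -1.1, 2.7]
opening: 0.0106
```

```bash
python3 - <<'E'
from h import *
print(telemetry.observe()["contact_force"],telemetry.observe()["qpos"])
c=read_camera("scene"); crop(c,200,110,210,150,3.5,"s4.png")
c=read_camera("top"); crop(c,190,60,160,200,3,"t4.png")
E
```

```text
[-4.33467494 -1.09192909  2.68716378] [-0.1476435   0.40168495  1.92224293  0.01775576  0.73296408 -0.2218997 ]
```

View pics/s4.png

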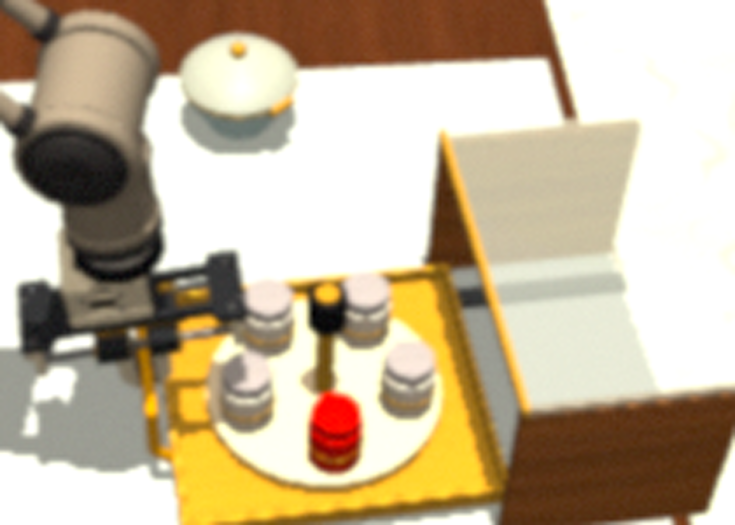

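View pics/t4.png

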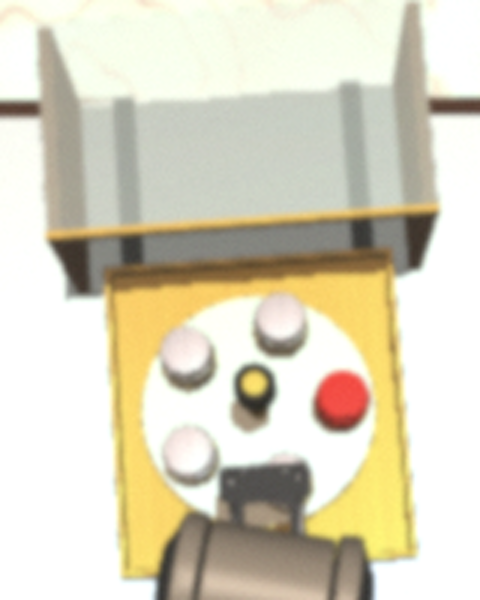

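The tray is well out: knob top at about (275, 188) in the top image, red jar at about (304, 193). I'll check the travel.

```bash
python3 - <<'E'
from h import *
c=read_camera("top")
P=lambda x,y,z:onz(c,190+x/3,60+y/3,z)
print("knob",P(254,384,.162),"red",P(342,393,.096))
for p in((187,350),(280,316),(190,448)):print(P(*p,.096))
a,b=P(48,240,.184),P(440,210,.184);print(a,b,(a+b)/2)
c2=read_camera("scene")
Q=lambda x,y,z:onz(c2,200+x/3.5,110+y/3.5,z)
print("knob s",Q(328,293,.162),"red",Q(335,408,.096))
E
python3 -m creep '[0,-0.01,-0.0007,0,0,0,-0.01,-0.0007,0,0]'; python3 -m creep '[0,-0.01,-0.0007,0,0,0,-0.008,-0.0007,0,0]'
```

```text
knob [0.63159024 0.02329977 0.162     ] red [ 0.63585735 -0.05190857  0.096     ]
[0.67492477 0.08425029 0.096     ]
[0.70524617 0.00226346 0.096     ]
[0.58768436 0.08099009 0.096     ]
[0.74956398 0.19351116 0.184     ] [ 0.77375343 -0.13177414  0.184     ] [0.76165871 0.03086851 0.184     ]
knob s [0.63699147 0.02412337 0.162     ] red [ 0.63797641 -0.04958858  0.096     ]
time: 5.4
tool_pos: [0.4734, 0.0088, 0.1052]
tool_rot: [3.012, 0.008, 1.627]
contact_force: [47.4, 12.3, -51.8]
opening: 0.0108
time: 5.65
tool_pos: [0.4729, 0.0077, 0.1066]
tool_rot: [2.974, 0.01, 1.623]
contact_force: [39.5, 15.1, -48.6]
opening: 0.011
```

The pull now meets about 47 N with no further travel, and the knob-to-shelf distance is about 0.13 m, so the tray is at its stop. The tool has tilted about 9° under load. I'll relax, release and lift, then look again.

```bash
python3 -m creep '[0,0,0,0,0,0,0,0,0,0]'; python3 -m creep '[0.45,0,0,0,0,0.45,0,0,0,0]';python3 -m creep '[0.45,0,0,0.02,0,0.45,0,0,0.03,0]'
```

```text
time: 5.9
tool_pos: [0.4735, 0.0079, 0.1062]
tool_rot: [2.974, 0.01, 1.623]
contact_force: [1.9, 0.8, -2.6]
opening: 0.0112
time: 6.15
tool_pos: [0.4726, 0.0077, 0.1068]
tool_rot: [2.974, 0.01, 1.623]
contact_force: [-0.9, -0.1, 0.2]
opening: 0.0259
time: 6.4
tool_pos: [0.4703, 0.0077, 0.1565]
tool_rot: [2.98, 0.009, 1.623]
contact_force: [0.5, -0.5, -0.1]
opening: 0.0411
```

```bash
python3 -m creep '[0.45,-0.01,0,0.05,0,0.45,-0.02,0,0.05,0,0.45,-0.02,0,0.05,0,0.45,-0.02,0,0,0]'
```

```text
time: 6.9
tool_pos: [0.3977, 0.0071, 0.314]
tool_rot: [2.976, 0.011, 1.622]
contact_force: [-0.3, 0.1, -0.8]
opening: 0.0414
```

```bash
python3 - <<'E'
from h import *
c=read_camera("top"); crop(c,200,100,150,150,4,"t5.png")
c=read_camera("scene"); crop(c,220,150,180,120,4.2,"s5.png")
E
```

```text
(no output)
```

View pics/t5.png

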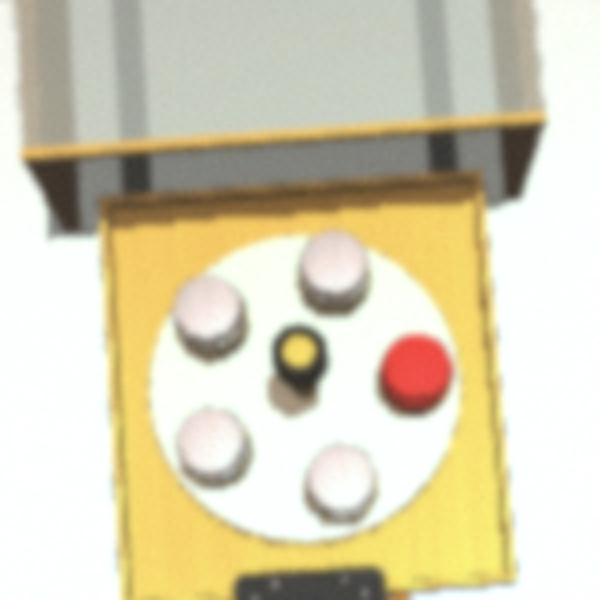

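View pics/s5.png

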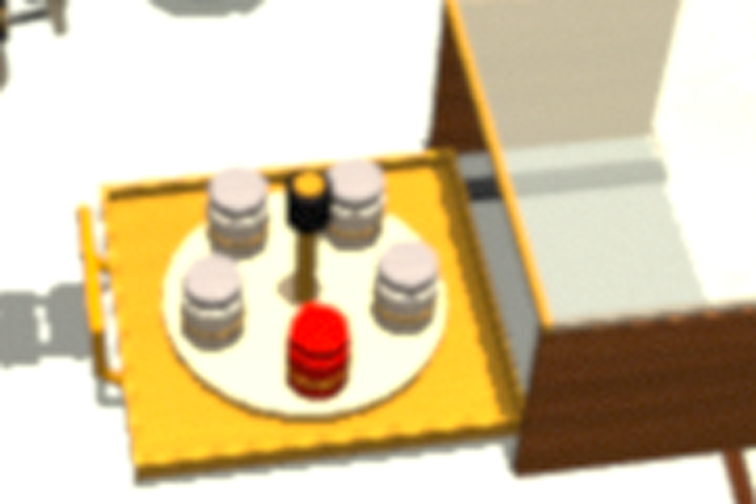

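```bash
python3 - <<'E'
from h import *
c=read_camera("top")
P=lambda x,y,z:onz(c,200+x/4,100+y/4,z)
J=np.array([P(*p,.096)[:2] for p in((333,258),(210,304),(213,432),(341,470),(415,365))])
print(J,J.mean(0), np.linalg.norm(J-J.mean(0),axis=1))
print("knob",P(299,351,.162))
r=J[4]-J.mean(0);print("red ang",np.degrees(np.arctan2(r[1],r[0])))
a,b=P(25,155,.184),P(546,118,.184);print("shelf",a,b,(a+b)/2)
c2=read_camera("scene")
Q=lambda x,y,z:onz(c2,220+x/4.2,150+y/4.2,z)
J=np.array([Q(*p,.096)[:2] for p in((238,186),(355,177),(407,259),(320,322),(212,275))])
print(J,J.mean(0), np.linalg.norm(J-J.mean(0),axis=1)); print("knob",Q(309,184,.162))
print("handle", Q(83,207,.095),Q(103,372,.095))
E
```

```text
[[ 0.7075117   0.00247923]
 [ 0.676722    0.08382292]
 [ 0.59121035  0.08123312]
 [ 0.56583261 -0.00241303]
 [ 0.63519217 -0.05124569]] [0.63529376 0.02277531] [0.07501574 0.07377743 0.07321655 0.07388711 0.07402106]
knob [0.63222363 0.02309219 0.162     ]
red ang -90.07863969054142
shelf [0.75277459 0.19295889 0.184     ] [ 0.77504679 -0.13138353  0.184     ] [0.76391069 0.03078768 0.184     ]
[[ 0.59002009  0.08358707]
 [ 0.67944308  0.08649549]
 [ 0.70883036  0.00354707]
 [ 0.63936999 -0.05004883]
 [ 0.5649688  -0.00147714]] [0.63652646 0.02442073] [0.07525622 0.07546596 0.07525665 0.07452383 0.07609993]
knob [0.63652818 0.02377336 0.162     ]
handle [0.47251941 0.07159766 0.095     ] [ 0.48327577 -0.08258333  0.095     ]
```

Axis is now at (0.635, 0.0235), 0.1285 m from the shelf edge, so the tray is at its stop (it started about 11 mm out, which explains the 149 mm of travel). The red jar is at −90° in world and needs to turn −86°. Next I'll move above the knob.

```bash
python3 -m creep '[0.68,0.04,0.003,-0.01,0,0.68,0.045,0.003,-0.015,0,0.68,0.045,0.003,-0.015,0,0.68,0.045,0.003,-0.015,0,0.68,0.04,0.003,-0.01,0,0.68,0.015,0.002,0,0,0.68,0,0,0,0]'
```

```text
time: 7.98
tool_pos: [0.6365, 0.025, 0.2324]
tool_rot: [2.995, 0.008, 1.62]
contact_force: [-0.7, 0.5, -0.1]
opening: 0.0626
```

```bash
python3 -m creep '[0.68,-0.002,-0.001,-0.03,0,0.68,0,0,-0.025,0,0.68,0,0,-0.015,0,0.68,0,0,0,0]'; python3 - <<'E'
from h import *
c=read_camera("scene"); crop(c,220,130,180,130,4.2,"s6.png")
E
```

```text
time: 8.48
tool_pos: [0.6326, 0.0239, 0.1586]
tool_rot: [2.999, 0.008, 1.62]
contact_force: [0.0, 0.3, 0.4]
opening: 0.0624
```

View pics/s6.png

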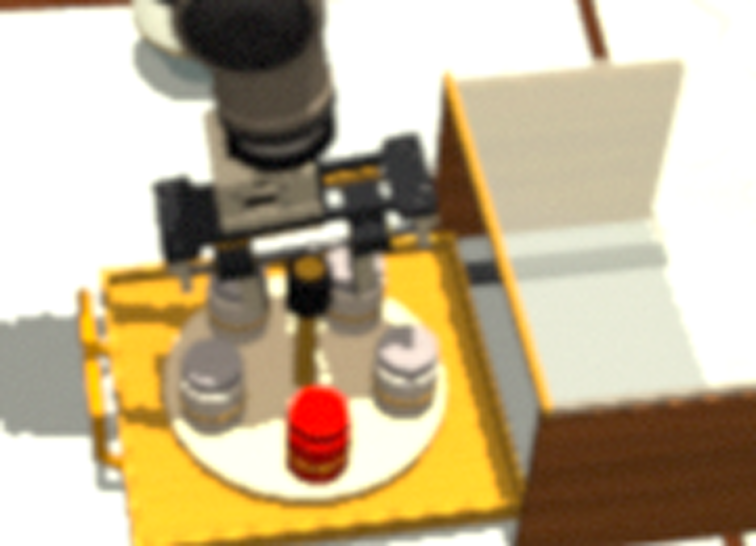

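The knob (308, 285 in the crop) sits centred between the fingers. I'll go a little lower and close.

```bash
python3 -m creep '[0.68,0,0,-0.01,0,0.5,0,0,0,0,0.3,0,0,0,0,0.2,0,0,0,0,0.2,0,0,0,0]' 30;python3 -m creep '[0,0,0,0,0,0,0,0,0,0,0,0,0,0,0]' 30
```

```text
time: 9.15
tool_pos: [0.6339, 0.0238, 0.1513]
tool_rot: [2.994, 0.009, 1.62]
contact_force: [2.1, -0.2, -1.7]
opening: 0.0377
time: 9.52
tool_pos: [0.6339, 0.0238, 0.1513]
tool_rot: [2.994, 0.009, 1.62]
contact_force: [0.9, -0.5, -1.0]
opening: 0.0376
```

Gripped, with the opening at 37.6 mm. Turning clockwise in small steps.

```bash
python3 -m creep '[0,0,0,0,-0.08,0,0,0,0,-0.1,0,0,0,0,-0.1,0,0,0,0,-0.1]'; python3 - <<'E'
from h import *
c=read_camera("scene"); crop(c,220,130,180,130,4.2,"s7.png")
E
```

```text
time: 10.02
tool_pos: [0.6338, 0.0243, 0.1513]
tool_rot: [2.994, 0.007, 1.229]
contact_force: [0.7, -0.1, -1.8]
opening: 0.0376
```

View pics/s7.png

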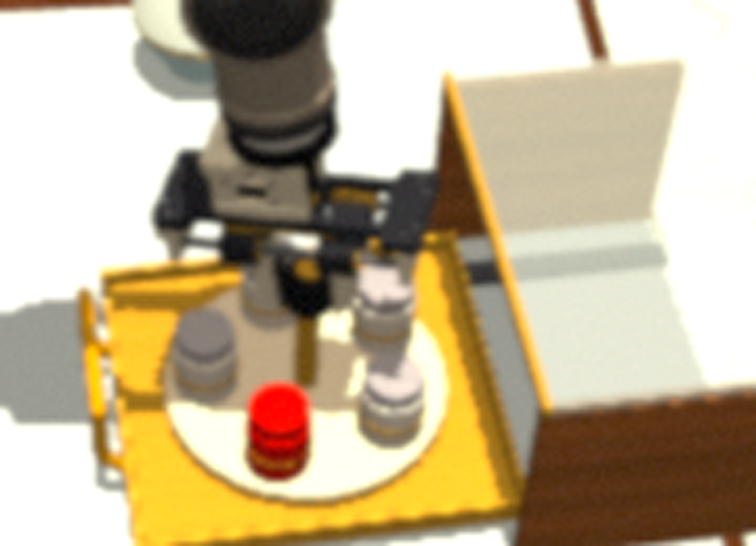

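The carousel turns with the knob: the red jar moved to (278, 405) in the crop, towards the handle. Continuing.

```bash
python3 -m creep '[0,0,0,0,-0.1,0,0,0,0,-0.1,0,0,0,0,-0.1,0,0,0,0,-0.1,0,0,0,0,-0.1,0,0,0,0,-0.1,0,0,0,0,-0.1,0,0,0,0,-0.1,0,0,0,0,-0.1,0,0,0,0,-0.1]'; python3 - <<'E'
from h import *
c=read_camera("scene"); crop(c,220,130,180,130,4.2,"s8.png")
c=read_camera("top"); crop(c,200,100,150,150,4,"t8.png")
E
```

```text
time: 11.32
tool_pos: [0.6345, 0.0254, 0.1513]
tool_rot: [2.997, 0.003, 0.208]
contact_force: [0.3, -0.7, -1.2]
opening: 0.0376
```

View pics/s8.png

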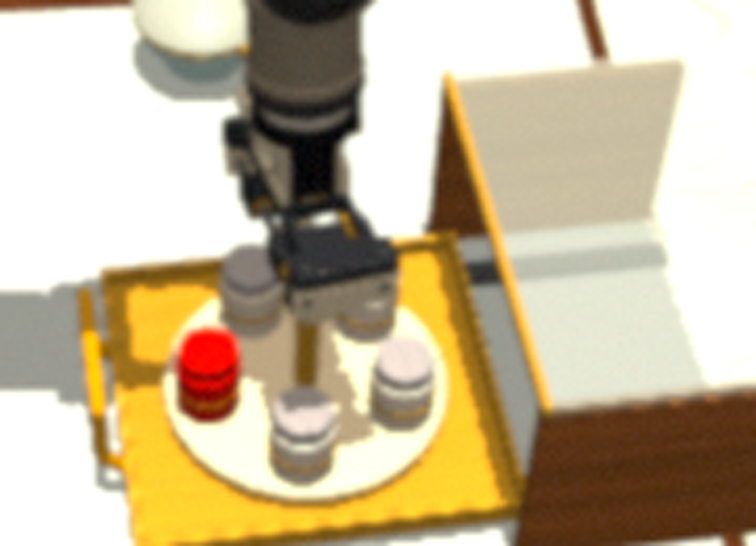

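View pics/t8.png

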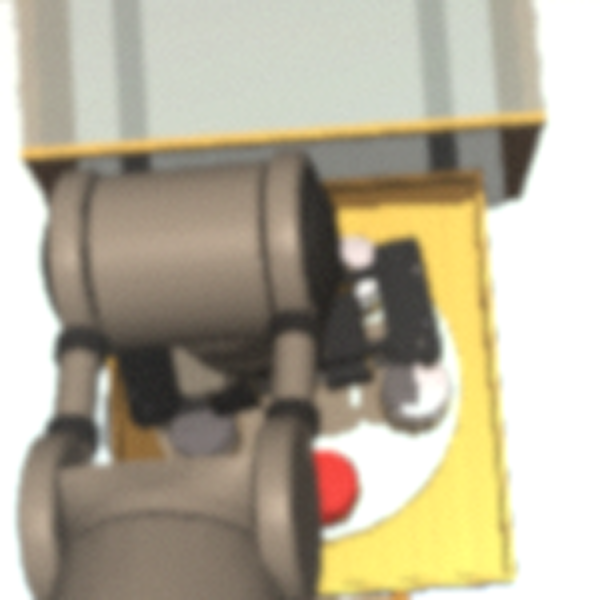

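```bash
python3 - <<'E'
from h import *
c2=read_camera("scene")
im=c2["image"].astype(int)
m=((im[:,:,0]>70)&(im[:,:,1]<45)&(im[:,:,2]<45))
m[:, :230]=0; m[:130]=0; m[280:]=0
ys,xs=np.nonzero(m);print("mask bbox",xs.min(),xs.max(),ys.min(),ys.max())
Q=lambda x,y,z:onz(c2,220+x/4.2,130+y/4.2,z)
A=np.array([.6365,.0242]); yaw=np.radians(3.95); e=np.array([np.cos(yaw),np.sin(yaw)]);n=np.array([-e[1],e[0]])
for p in((210,349),(403,357),(252,264),(304,408)):
    r=Q(*p,.096)[:2]-A; print(p,Q(*p,.096)[:2],"in tray",r@e,r@n,np.degrees(np.arctan2(r@n,r@e)))
# predicted position of red when facing front
t=A-.076*e; print("target px in crop",(proj(c2,[*t,.096])-[220,130])*4.2)
E
```

```text
mask bbox 245 400 130 276
(210, 349) [0.56409594 0.00801893] in tray -0.07334671447901524 -0.011155012273749597 -171.3523783734813
(403, 357) [ 0.70425793 -0.00939469] in tray 0.06528276927970764 -0.038182453898022155 -30.322424940395038
(252, 264) [0.60105495 0.08890919] in tray -0.03090330048043987 0.06699714196092461 114.7621264726765
(304, 408) [ 0.62777736 -0.05103777] in tray -0.013884744675790213 -0.07445817839876172 -100.56302703082358
target px in crop [204.44617713 337.75226462]
```

About −7° is left by image and about −5° by wrist yaw. I'll turn −0.1 rad and recheck.

```bash
python3 -m creep '[0,0,0,0,-0.06,0,0,0,0,-0.05,0,-0.001,0,0,0,0,-0.001,0,0,0]'; python3 - <<'E'
from h import *
c=read_camera("scene"); crop(c,255,170,90,85,7,"s9.png")
c=read_camera("top"); crop(c,200,100,150,150,4,"t9.png")
E
```

```text
time: 11.98
tool_pos: [0.6337, 0.0254, 0.1513]
tool_rot: [2.998, -0.0, 0.111]
contact_force: [2.8, -1.2, -2.5]
opening: 0.0379
```

View pics/s9.png

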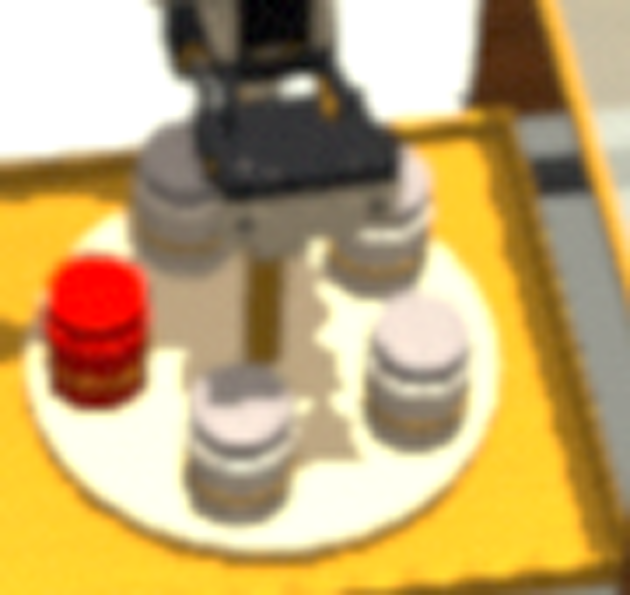

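View pics/t9.png

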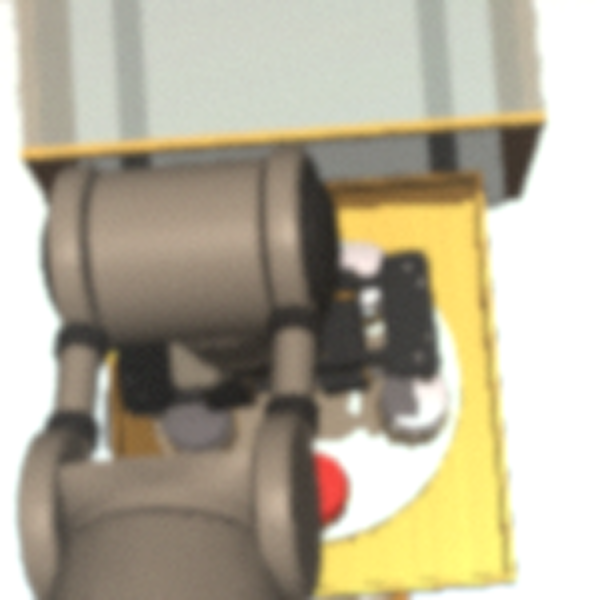

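```bash
python3 - <<'E'
from h import *
c2=read_camera("scene")
Q=lambda x,y,z:onz(c2,255+x/7,170+y/7,z)
yaw=np.radians(3.95); e=np.array([np.cos(yaw),np.sin(yaw)]);n=np.array([-e[1],e[0]])
pts=[((98,293),0),((242,403),72),((421,331),144)]
W=[Q(*p,.096)[:2] for p,_ in pts]; print(np.array(W))
for A in (np.array([.6365,.0242]),np.array([.635,.0235])):
  for w,(p,k) in zip(W,pts):
    r=w-A; a=np.degrees(np.arctan2(r@n,r@e))-k; print(p,np.hypot(*r).round(4),(r@n).round(4),"err deg",(a+360)%360-180)
# fit axis + angle with radius .076
from scipy.optimize import least_squares
def f(p): return np.concatenate([p[:2]+.076*np.array([np.cos(p[2]+np.radians(k)),np.sin(p[2]+np.radians(k))])-w for w,(q,k) in zip(W,pts)])
s=least_squares(f,[.635,.024,np.pi]);print(s.x[:2],np.degrees(s.x[2])-180-3.95,np.abs(s.fun).max())
E
```

```text
[[ 0.56132593  0.01315062]
 [ 0.619215   -0.05205725]
 [ 0.70067586 -0.0181488 ]]
(98, 293) 0.076 -0.0058 err deg 4.411688277725119
(242, 403) 0.0782 -0.0749 err deg 1.2787402194157949
(421, 331) 0.0769 -0.0467 err deg -1.3702878137214043
(98, 293) 0.0744 -0.0052 err deg 4.046315101275582
(242, 403) 0.0772 -0.0743 err deg 2.2498046685870747
(421, 331) 0.0778 -0.0461 err deg -0.3311058609856161
[0.63612914 0.02095863] 1.2850305109885083 0.001105751614759412
```

The three-jar fit gives +1.3° (red alone +4°, wrist yaw −0.6°), well within ±7.5°. I'll trim −0.02 rad, nudge the tray gently against its stop, then settle.

```bash
python3 -m creep '[0,0,0,0,-0.02,0,-0.003,0,0,0,0,-0.003,0,0,0]';python3 -m creep '[0,0,0,0,0,0,0,0,0,0,0,0,0,0,0]';  python3 - <<'E'
from h import *
s=telemetry.observe();print(s["qvel"],s["torque"])
c=read_camera("scene"); crop(c,220,150,180,120,4.2,"s10.png")
E
```

```text
time: 12.5
tool_pos: [0.6334, 0.0254, 0.1514]
tool_rot: [2.997, -0.014, 0.09]
contact_force: [16.8, -2.0, -11.1]
opening: 0.0375
time: 12.88
tool_pos: [0.6335, 0.0254, 0.1513]
tool_rot: [2.998, -0.014, 0.09]
contact_force: [4.5, -1.1, -4.4]
opening: 0.0377
[-1.70295971e-03  8.22551691e-05 -2.68344113e-04 -3.70775762e-04
  1.88373356e-04  1.16821592e-03] [ 0.46652597 -0.47157545  0.10992822]
```

View pics/s10.png

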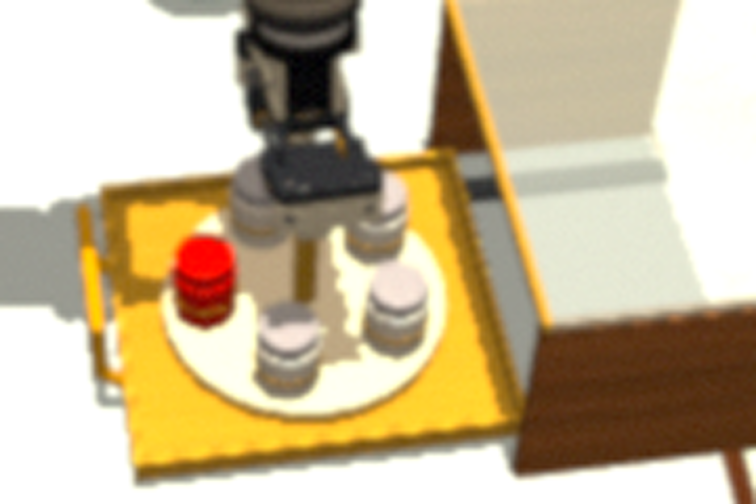

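The red jar's lid is at (205, 256) in the crop against a predicted (204, 254). The tray corners are unchanged from the fully-out picture, and a 17 N pull gave no travel. Handing in.

```bash
python3 - <<'E'
from cell import workorder, telemetry
print(workorder.hand_in()); s=telemetry.observe(); print(s["time"],s["opening"],s["contact_force"])
E
```

```text
the job is handed in; nothing more can be done
None
the job is handed in; nothing more can be done
```

I pulled the tray out to its stop by the handle, turned the carousel about −1.53 rad (clockwise), and handed in at about 13 s still gripping the knob with a 30 N grip setting. No verdict was reported.

- **Tray:** it met about 47 N at the stop and did not move under a later 17 N pull. The knob axis measured 0.1285 m from the shelf edge, against the 0.130 m expected when fully out. The measured travel was only 0.149 m rather than 0.16 m. I took that to mean the tray started about 11 mm out, which the first pictures support.
- **Red jar:** after the final trim its lid was within about 2 mm of the predicted straight-front position. Before that −0.02 rad trim the estimates disagreed slightly: +1.3° from a three-jar fit, +4° from the red jar alone and −0.6° from wrist yaw. All are inside the ±7.5° allowed.
- **Hold:** the opening was 37.7 mm on the 36 mm knob, and joint speeds were close to zero.
- **Tool tilt:** the gripper tilted about 8–9° under the pull. I left it uncorrected, and the grip did not slip.
- **Other objects:** I never went near the bowl, grinder or trivet, but I did not re-measure their positions at the end. The state could not be read after handing in.

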